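# Register a slide carrier in the corner stop

### The arm

A 7-joint arm with a two-finger parallel gripper is mounted at the origin on the work surface. World frame = base frame: x ahead of the robot, y to its left, z up, the work surface at z = 0. Lengths are in mm, angles in rad, forces in N, time in s.
With the tool pointing down it reaches from about 425 to 950 mm from the base axis. Payload 4.7 kg.
Tool frame: the origin (TCP) lies at the very end of the fingers, on their centre line; the grasp point (between the pads) lies 19 mm behind it (bot.grasp_offset is the distance from the TCP to the grasp point, in mm); z points along the fingers, y is the direction in which the jaws open and shut (so a half turn about z gives the same grasp; the last joint's range is limited). The gripper opens to 85 mm and grips with 20 to 120 N. Pads are 22 mm wide; open, the fingers measure 114 mm over their backs; the gripper's body (76 mm by 85 mm) begins 54 mm behind the grasp point. The pads swing forward as they close: fully open they stand 13 mm farther back than shut.
Start: joints at [-1.218, 0.469, -0.049, 1.532, 0.024, 1.141, -0.082], TCP at [251.461, 626.431, 231.335] pointing down, gripper open.
Joint ranges: [-2.59, 2.59], [-0.33, 1.99], [-1.39, 1.29], [0.1, 2.45], [-1.04, 4.18], [0.21, 1.99], [-2.66, 2.66]. Speed limits (rad/s): [2.57, 2.57, 3.14, 3.14, 3.14, 3.14, 3.14].

### API

Orientations are given as [roll, pitch, yaw] about the fixed x, y, z axes, in that order (R = Rz(yaw) Ry(pitch) Rx(roll)).
In Python, from station import bot gives the robot as it stands.
- The arm moves only by the tool move_arm, never from a script. Its argument "increments" is a list that holds one entry, the list of rows, each a list of 5 numbers: the shift along the tool's x, y, z in mm, then the turn about the tool's z in degrees, then the finger opening in mm, from 0 to 85.4. A call has 1 to 10 rows; each row shifts and turns the commanded pose from where the row before left it, along the tool's axes as they then stand; what a row does not reach is not made up. A row lasts 1/8 s, in which the tool goes at most 62.5 mm and 10.7 degrees, less where a joint would pass 70% of its speed; a pose out of reach is approached as far as the arm can. A call with a gripper value outside its range is refused whole. The fingers move at their own pace and stop on an object; "force" is the grip in N (left out, the last holds). Time passes only in rows, so rows that do not move let the fingers close. It gives the time, the measured TCP pose, the force and the opening at its end, in the units of the state.
- bot.get_state(): the state, without advancing time (a new reading comes with each control period).
- bot.read_camera(name): name is "side" or "top"; returns (picture, depth): 384x512x3 uint8, red, green, blue; 384x512 float32, mm along the optical axis (not along the pixel's ray), 0 where there is no reading.
- bot.calibration(name): a dict with "K" (3x3 intrinsics, pixels), "R" (3x3) and "t" (3): a world point X has camera coordinates R X + t. Camera axes: x right, y down, z forward; pixel columns grow to the right and rows downward; lengths in mm; the calibration is good to about 2 mm. A picture is of the moment at which its call begins. calibration takes no time and is no camera call.
- bot.finish_job(): hands the job in, once; it reports no verdict.
Trained networks look in the newest picture that a camera, given by its name, has taken for a name from the list of things; names that differ only in an ending like _2 or _b are one class to them, and where a whole thing is asked for, a point or a joint stands for the part that bears it (a point fixed in the world has none). Each returns a list of dicts, best first, with "conf" (0 to 1); they miss things now and then, are a little off and sometimes report something else, mostly with a low value. They report only what shows in the picture. A call takes as long as a camera call.
- bot.recognise(camera, name): "extent" ([left, top, right, bottom] in pixels, round what is visible of it).
- bot.masks_of(camera, name): "region" (384x512 bool, what is visible of it) and "extent" ([left, top, right, bottom] in pixels, round what is visible of it).
- bot.landmark_of(camera, name): "at" ([column, row] in pixels: a listed point, or the origin of a listed thing).
The state is a dict: "t": time; "joint_pos": joint angles; "qd": joint speeds; "tau": joint torques, N m; "eef_pos": TCP position; "ee_rot": TCP orientation; "force": force on the tool from outside, world axes, zero at the start; "wrist_torque": the same for the moment, N m; "grip_width": finger opening in mm.
Only numpy, scipy, OpenCV 4.12 (cv2) and the standard library are available. Lean on these libraries where they do the work, as an engineer would, in place of code of your own. Each camera call takes 0.05 s, during which the arm holds its last target.

### The job

On the black loading plate of the microscope bench, push the slide carrier with the green ends along the plate until it sits fully home in the aluminium corner stop: one long side flush against the long fence and one green end flush against the short one. Only push it: do not squeeze it between the fingers or lift it. Leave the carrier with the orange ends, the oil bottle, the covered dish and the vial where they stand.

Things in the scene. Friction and masses are not known exactly. Their poses are not given: they have to be found in the camera images.
- green_carrier: The carrier to push: metal slide carrier, 64 mm (its x) by 104 mm (its y), 16 mm high all round, two fixed glass slides in its top; both ends (+y and -y) green. About 0.22 kg (varies by a third), loose. Origin: centre of its underside, z up. Starts within 0.25 rad of square to the stop, its +x side facing the long fence, 60 to 155 mm short of it
- green_carrier_front: the bare metal long side of the green carrier at its -x side (4 mm thick, 92 mm long, 16 mm high), fixed to it; its origin is the carrier's origin and not on the side
- green_carrier_back: the same long side at the green carrier's +x side; its origin too is the carrier's origin
- corner_stop: fixed aluminium L, bars 22 mm wide, 14 mm high. Origin: its inner corner, at the plate's top. Long fence: inner face in the plane x = 0, from y = 0 to -210 mm; short fence: inner face in the plane y = 0, from x = 0 to -52 mm. The carrier belongs at x < 0, y < 0: fully home its origin is at x = -32, y = -52 mm, square. x points roughly away from the robot, z up
- plate: fixed black loading plate, 500 by 880 mm; its flat top, on which everything stands, is 10 mm above the bench; origin: centre of its underside
- orange_carrier: Leave alone: metal slide carrier, 64 mm (its x) by 104 mm (its y), 16 mm high all round, two fixed glass slides in its top; both ends (+y and -y) orange. About 0.22 kg (varies by a third), loose. Origin: centre of its underside, z up. The two carriers trade places from start to start
- oil_bottle: leave alone: small amber bottle with a black tip, 28 mm diameter, 48 mm high, loose, upright; origin: centre of its underside
- dish: leave alone: round covered dish, 64 mm diameter, 14 mm high, loose; origin: centre of its underside
- vial: leave alone: clear vial with a blue cap, 24 mm diameter, 42 mm high, loose, upright; origin: centre of its underside

How it is judged:
By the outcome, as a careful person would: the job done as asked, in the order asked, and still so for the second after the job is handed in, with the robot touching nothing.
It also fails if it takes over 61 s, if anything falls off the work surface, if the arm or the gripper's body presses on something with over 40 N, if the wrist force passes 120 N, or if a joint passes its speed limit or range.

## Working session

There is one attempt and no reset: what is moved stays moved. The work goes in short steps, Python scripts to look and compute and a tool call to move; the robot and the scene stay as the last step left them, time stands still between calls to the robot, and variables do not carry over. Pictures are saved under pics/ and viewed, and the job is handed in when it is done.

Besides the shell and the picture viewer there is one more tool, called as name(argument=value, ...) on one line, values as JSON. move_arm: Moves the arm, as the interface text tells. Its arguments: {"type":"object","properties":{"increments":{"type":"array","items":{"type":"array","items":{"type":"array","items":{"type":"number"}}}},"force":{"type":"number"}},"required":["increments"]}

```bash
mkdir -p pics; ls; python3 - <<'E'
from station import bot
import cv2
for c in("top","side"):
    p,d=bot.read_camera(c); cv2.imwrite(f"pics/{c}0.png",p[:,:,::-1])
    for n in("green_carrier","orange_carrier","corner_stop","oil_bottle","dish","vial"):
        print(c,n,[(x['at'],x['conf']) for x in bot.landmark_of(c,n)][:2])
    k=bot.calibration(c);print(k)
print(bot.get_state())
E
```

```text
pics
top green_carrier [([259.6, 211.5], 0.69)]
top orange_carrier [([339.4, 205.3], 0.58)]
top corner_stop [([241.1, 142.5], 0.82)]
top oil_bottle [([209.3, 158.6], 0.7), ([194.3, 191.2], 0.59)]
top dish [([194.6, 191.1], 0.86)]
top vial [([344.0, 260.2], 0.58), ([260.6, 209.9], 0.16)]
{'K': array([[359.70191125,   0.        , 253.04303189],
       [  0.        , 359.70191125, 190.15185876],
       [  0.        ,   0.        ,   1.        ]]), 'R': array([[ 0.14172088, -0.98989243,  0.0053082 ],
       [-0.96609698, -0.13947918, -0.21726063],
       [ 0.21580504,  0.02566214, -0.9760992 ]]), 't': array([-85.68155642, 568.38011726, 863.43819345])}
side green_carrier [([235.9, 210.6], 0.97)]
side orange_carrier [([334.8, 260.1], 0.58)]
side corner_stop [([280.3, 162.7], 0.79)]
side oil_bottle [([242.2, 157.8], 0.66)]
side dish [([201.0, 168.7], 0.96)]
side vial [([276.0, 325.6], 0.93), ([259.2, 215.2], 0.47)]
{'K': array([[356.88448845,   0.        , 261.18562764],
       [  0.        , 356.88448845, 192.74842445],
       [  0.        ,   0.        ,   1.        ]]), 'R': array([[ 0.7
[... 191 characters left out ...]
}
{'t': 0.7, 'joint_pos': array([-1.21792828,  0.46858368, -0.0485879 ,  1.53249249,  0.02407289,
        1.14098783, -0.08232091]), 'qd': array([ 1.84265366e-03,  7.25299395e-04,  2.13659533e-06, -5.23076025e-04,
        1.42420081e-03, -7.60259565e-04, -7.44799722e-04]), 'tau': array([-3.48577814e-04, -5.10003340e+01, -4.68181050e-02, -2.37972772e+01,
        1.08354932e-02,  7.48757757e-04, -8.74212191e-06]), 'eef_pos': array([251.44513788, 626.44512298, 231.34900584]), 'ee_rot': array([ 3.14148276e+00, -6.16545716e-05,  2.75979141e+00]), 'force': array([-0.40180391,  0.77550577,  0.12771992]), 'wrist_torque': array([ 0.04940047, -0.03733569, -0.01689599]), 'grip_width': 85.7282288604012}
```

```bash
python3 - <<'E'
import cv2
for c in("top","side"):
    p=cv2.imread(f"pics/{c}0.png"); cv2.imwrite(f"pics/{c}0b.png",cv2.resize(p[90:350,130:410],None,fx=2.3,fy=2.3,interpolation=cv2.INTER_CUBIC))
E
```

```text
(no output)
```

View pics/top0b.png

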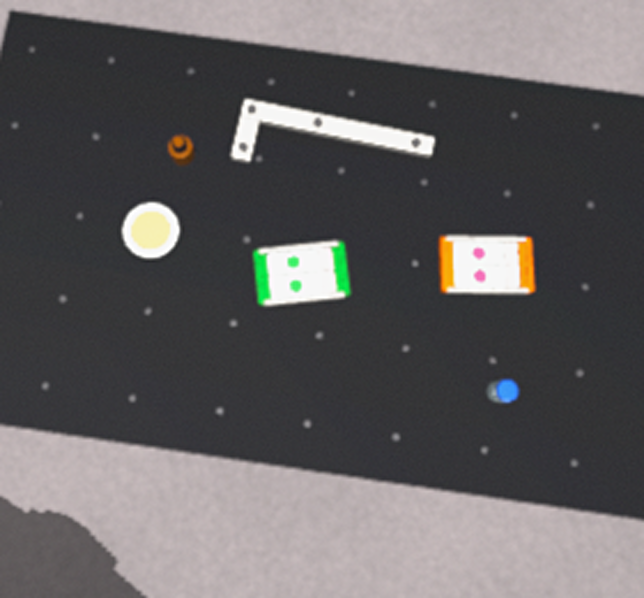

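View pics/side0.png

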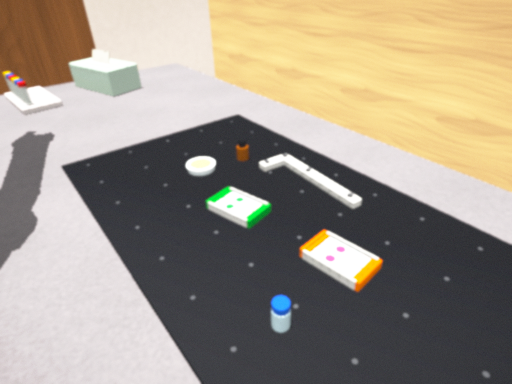

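View pics/top0.png

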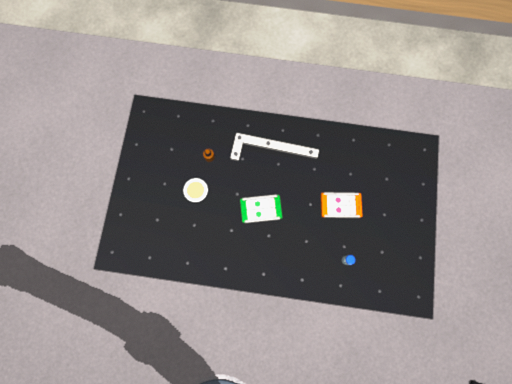

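```bash
cat > h.py <<'E'
import numpy as np,cv2
from station import bot
from scipy.optimize import minimize
def proj(k,X):
    c=np.asarray(X)@k['R'].T+k['t']; u=c@k['K'].T; return u[:,:2]/u[:,2:]
def back(k,px,z):
    r=np.linalg.inv(k['K'])@np.array([px[0],px[1],1.]); d=k['R'].T@r; o=-k['R'].T@k['t']
    return o+d*(z-o[2])/d[2]
def box(x0,x1,y0,y1,z0,z1): return np.array([[x,y,z] for x in(x0,x1) for y in(y0,y1) for z in(z0,z1)],float)
MODEL={'green_carrier':[box(-32,32,-52,52,10,26)],'orange_carrier':[box(-32,32,-52,52,10,26)],
 'corner_stop':[box(0,22,-210,22,10,24),box(-52,22,0,22,10,24)]}
S=8
def fit(cam,pic,name,guess=None,yaw=0.):
    k=bot.calibration(cam)
    g=pic.max(2).astype(float)
    at=None
    if guess is None:
        at=bot.landmark_of(cam,name)[0]['at']; b=back(k,at,10); guess=[b[0],b[1],yaw]
    def hulls(p):
        c,s=np.cos(p[2]),np.sin(p[2]); out=[]
        for b in MODEL[name]:
            w=b.copy(); w[:,0]=p[0]+c*b[:,0]-s*b[:,1]; w[:,1]=p[1]+s*b[:,0]+c*b[:,1]
            out.append(cv2.convexHull(proj(k,w).astype(np.float32))[:,0])
        return out
    pts=np.vstack(hulls(guess)); x0,y0=np.floor(pts.min(0)-14).astype(int); x1,y1=np.ceil(pts.max(0)+14).astype(int)
    crop=g[y0:y1,x0:x1]; bg=np.median(crop)if name=='corner_stop' else 45; 
    m=np.clip((crop-60)/(170-60),0,1)
    m0=(m>.3).astype(np.uint8); n,l=cv2.connectedComponents(m0,connectivity=8)
    # keep component most overlapped w/ guess
    def ren(p):
        im=np.zeros(((y1-y0)*S,(x1-x0)*S),np.uint8)
        for h in hulls(p):
            cv2.fillPoly(im,[np.round(((h-[x0,y0]+.5)*S-.5)*16).astype(np.int32)],255,shift=4)
        return cv2.resize(im,(x1-x0,y1-y0),interpolation=cv2.INTER_AREA)/255.
    r=ren(guess); best=max(range(1,n),key=lambda i:((l==i)*r).sum()+.01*(l==i).sum())
    keep=cv2.dilate((l==best).astype(np.uint8),np.ones((3,3))); m=cv2.morphologyEx(m*keep,cv2.MORPH_CLOSE,np.ones((5,5))) if name!='corner_stop' else m*keep
    f=lambda p:((cv2.GaussianBlur(ren(p),(0,0),1)-cv2.GaussianBlur(m,(0,0),1))**2).sum()
    bestr=None
    for dy in (-.2,0,.2):
        q=np.array(guess)+[0,0,dy]
        sim=np.array([q,q+[12,0,0],q+[0,12,0],q+[0,0,.12]])
        r=minimize(f,q,method='Nelder-Mead',options=dict(initial_simplex=sim,xatol=.01,fatol=1e-4,maxiter=400))
        if bestr is None or r.fun<bestr.fun: bestr=r
    return bestr.x,bestr.fun
def rel(st,p):
    c,s=np.cos(st[2]),np.sin(st[2]); d=p[:2]-st[:2]
    return np.array([c*d[0]+s*d[1],-s*d[0]+c*d[1],p[2]-st[2]])
E
cat > look.py <<'E'
from h import *
import sys
tag=sys.argv[1]
for c in("top","side"):
    p,d=bot.read_camera(c); cv2.imwrite(f"pics/{c}_{tag}.png",p[:,:,::-1])
    st,e=fit(c,p,'corner_stop',[798,50,0] if False else None)
    print(c,'stop',st.round(3),round(e,2))
    for n in('green_carrier','orange_carrier'):
        try:
            q,e=fit(c,p,n); print(c,n,q.round(3),round(e,2),'rel',rel(st,q).round(3))
        except Exception as ex: print(c,n,ex)
E
python3 look.py a; python3 -c "
from h import *
for n,c in(('oil_bottle','side'),('dish','top'),('vial','side'),('dish','side')):
    print(n,back(bot.calibration(c),bot.landmark_of(c,n)[0]['at'],10).round(1))"
```

```text
top stop [ 7.17095e+02  4.67510e+01 -6.60000e-02] 5.44
top green_carrier [ 5.38334e+02 -2.94670e+01  2.37000e-01] 8.07 rel [-173.342  -87.849    0.303]
top orange_carrier [ 5.78788e+02 -2.41845e+02  1.27000e-01] 6.88 rel [-1.18960e+02 -2.97094e+02  1.93000e-01]
side stop [ 7.15843e+02  4.70220e+01 -6.50000e-02] 33.61
side green_carrier [ 5.3743e+02 -2.7668e+01  2.4400e-01] 28.5 rel [-173.152  -86.185    0.31 ]
side orange_carrier [ 5.77941e+02 -2.40065e+02  1.22000e-01] 57.36 rel [-1.18853e+02 -2.95482e+02  1.88000e-01]
oil_bottle [659.2 132.8  10. ]
dish [566.3 151.8  10. ]
vial [ 433.4 -270.2   10. ]
dish [563.  149.5  10. ]
```

move_arm(increments=[[[0,0,0,-9,40],[0,0,0,-9.1,40],[-20,-30,0,0,40],[-20,-35,0,0,40],[-20,-35,0,0,40],[-20,-35,0,0,40],[-20,-35,0,0,40],[-20,-35,0,0,40],[-20,-35,0,0,40],[-20,-35,0,0,40]]])

```text
t: 2.55
eef_pos: [393.6, 340.3, 231.6]
ee_rot: [3.141, 0.0, 3.076]
force: [0.4, 0.2, 0.1]
grip_width: 39.8
```

move_arm(increments=[[[-20,-35,0,0,40],[-20,-35,0,0,40],[-15,-35,0,0,40],[-10,-35,0,0,40],[-10,-35,0,0,40],[-10,-35,0,0,40],[-10,-35,0,0,40],[-2,-35,0,0,40],[0,-35,0,0,40],[0,0,0,0,40]]])

```text
t: 3.8
eef_pos: [468.9, 17.9, 231.6]
ee_rot: [-3.141, 0.0, 3.07]
force: [0.1, 0.9, 0.1]
grip_width: 40.1
```

move_arm(increments=[[[0,-21,10,0,40],[0,-21,20,0,40],[0,0,40,0,40],[0,0,40,0,40],[0,0,40,0,40],[0,0,30,0,40],[0,0,15,0,40],[0,0,10,0,40],[0,0,5,0,40],[0,0,0,0,40]]])

```text
t: 5.05
eef_pos: [466.7, -21.0, 21.6]
ee_rot: [3.141, 0.001, 3.076]
force: [0.3, 0.5, -0.1]
grip_width: 39.5
```

```bash
python3 look.py b; python3 -c "
from station import bot
s=bot.get_state();print(s['eef_pos'],s['ee_rot'],s['force'])
import cv2
p=cv2.imread('pics/side_b.png'); cv2.imwrite('pics/side_bb.png',cv2.resize(p[120:300,130:370],None,fx=3,fy=3))"
```

```text
top stop [ 7.16732e+02  4.70830e+01 -6.50000e-02] 5.74
top green_carrier [ 5.40852e+02 -2.88510e+01  1.84000e-01] 439.23 rel [-170.544  -87.261    0.25 ]
top orange_carrier [ 5.78954e+02 -2.41962e+02  1.24000e-01] 6.88 rel [-1.18602e+02 -2.97427e+02  1.89000e-01]
side stop [ 7.15655e+02  4.72860e+01 -6.40000e-02] 36.45
side green_carrier [ 5.39468e+02 -2.98020e+01  2.26000e-01] 148.46 rel [-170.861  -88.266    0.291]
side orange_carrier [ 5.78035e+02 -2.40256e+02  1.37000e-01] 59.78 rel [-1.18831e+02 -2.95801e+02  2.01000e-01]
[466.44265657 -21.09712653  21.51562246] [3.14143907e+00 4.86652914e-04 3.07573089e+00] [ 0.41071201 -0.39450861 -0.25074464]
```

View pics/side_bb.png

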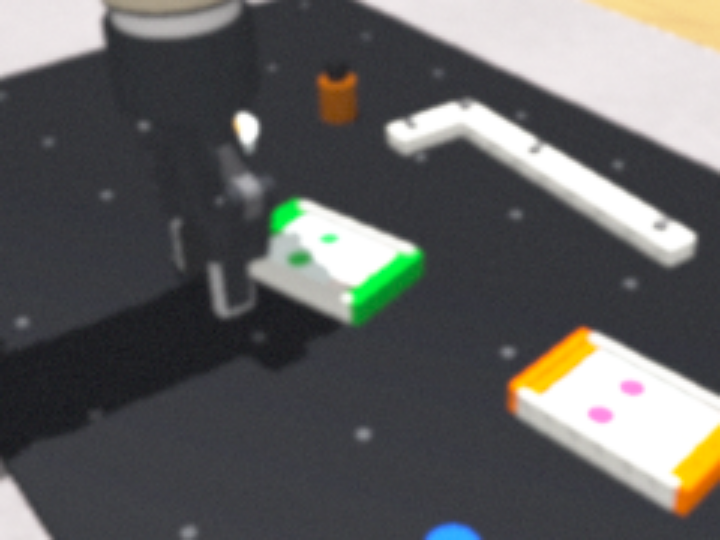

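move_arm(increments=[[[0,0,4,0,40],[0,0,4.5,0,40],[-5,0,0,0,40],[-5,0,0,0,40],[-5,0,0,0,40],[-5,0,0,0,40],[-5,0,0,0,40],[-5,0,0,0,40],[-5,0,0,0,40],[-5,0,0,0,40]]])

```text
t: 6.7
eef_pos: [506.6, -23.7, 12.8]
ee_rot: [3.141, -0.0, 3.076]
force: [-1.7, 0.8, -0.6]
grip_width: 40.2
```

move_arm(increments=[[[-5,0,0,0,40],[-5,0,0,0,40],[-5,0,0,0,40],[-5,0,0,0,40],[-5,0,0,0,40],[-5,0,0,0,40],[-5,0,0,0,40],[-5,0,0,0,40],[-5,0,0,0,40],[0,0,0,0,40]]])

```text
t: 7.95
eef_pos: [552.2, -26.7, 12.9]
ee_rot: [3.142, 0.002, 3.076]
force: [0.8, 0.1, 0.2]
grip_width: 39.7
```

```bash
python3 look.py c; python3 -c "
from station import bot
s=bot.get_state();print(s['eef_pos'],s['ee_rot'],s['force'])
import cv2
p=cv2.imread('pics/side_c.png'); cv2.imwrite('pics/side_cb.png',cv2.resize(p[120:300,130:370],None,fx=3,fy=3))"
```

```text
top stop [ 7.17489e+02  4.66200e+01 -7.00000e-02] 5.6
top green_carrier list index out of range
top orange_carrier [ 5.78913e+02 -2.41595e+02  1.30000e-01] 7.11 rel [-1.17964e+02 -2.97246e+02  2.01000e-01]
side stop [ 7.1558e+02  4.7044e+01 -6.3000e-02] 55.19
side green_carrier [ 6.04241e+02 -5.09860e+01 -5.41000e-01] 276.05 rel [-104.978 -104.814   -0.479]
side orange_carrier [ 5.78048e+02 -2.40439e+02  1.30000e-01] 58.02 rel [-1.19249e+02 -2.95535e+02  1.93000e-01]
[551.1668019  -26.70600292  12.84003289] [3.14149118e+00 2.46855620e-04 3.07570113e+00] [-0.56790926  0.33271549  0.25161808]
```

View pics/side_cb.png

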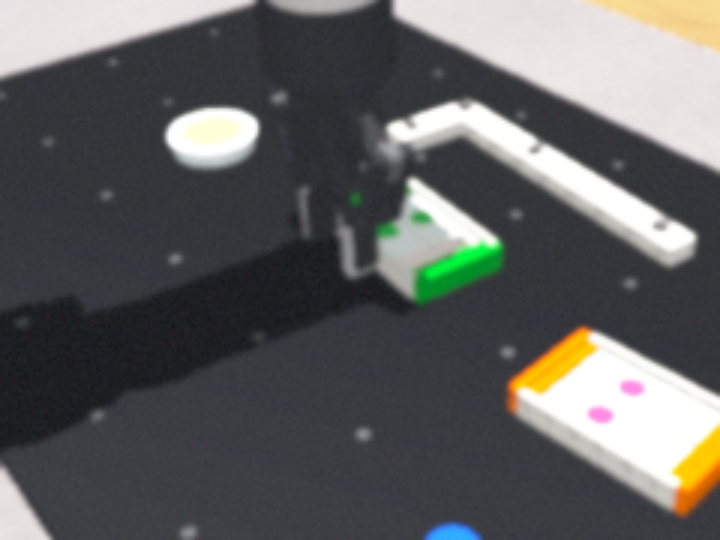

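move_arm(increments=[[[-6,0,0,0,40],[-6,0,0,0,40],[-6,0,0,0,40],[-6,0,0,0,40],[-6,0,0,0,40],[-6,0,0,0,40],[-6,0,0,0,40],[-6,0,0,0,40],[-6,0,0,0,40],[-6,0,0,0,40]]])

```text
t: 9.6
eef_pos: [611.4, -30.7, 12.8]
ee_rot: [3.142, -0.0, 3.076]
force: [-0.5, 0.1, -0.0]
grip_width: 39.8
```

move_arm(increments=[[[-4,0,0,0,40],[-3,0,0,0,40],[-2,0,0,0,40],[-2,0,0,0,40],[-2,0,0,0,40],[-2,0,0,0,40],[-1,0,0,0,40],[-1,0,0,0,40]]])

```text
t: 10.6
eef_pos: [627.8, -31.8, 12.8]
ee_rot: [3.141, -0.0, 3.076]
force: [-2.1, -0.0, 0.7]
grip_width: 39.7
```

move_arm(increments=[[[-2,0,0,0,40],[-2,0,0,0,40],[-1,0,0,0,40],[-1,0,0,0,40]]])

```text
t: 11.1
eef_pos: [633.9, -32.1, 12.8]
ee_rot: [3.141, -0.0, 3.076]
force: [-1.7, 0.9, 0.7]
grip_width: 39.7
```

```bash
python3 look.py d; python3 -c "
from station import bot
s=bot.get_state();print(s['eef_pos'],s['ee_rot'],s['force'])
import cv2
p=cv2.imread('pics/side_d.png'); cv2.imwrite('pics/side_db.png',cv2.resize(p[120:300,130:370],None,fx=3,fy=3))"
```

```text
top stop [693.796  52.638   1.108] 527.28
top green_carrier list index out of range
top orange_carrier [ 5.79139e+02 -2.41843e+02  1.27000e-01] 5.04 rel [-314.705  -28.734   -0.981]
side stop [ 6.97442e+02 -6.02620e+01  3.94000e-01] 334.87
side green_carrier [ 7.01826e+02 -8.26010e+01  5.64000e-01] 280.93 rel [ -4.535 -22.309   0.17 ]
side orange_carrier [ 5.78085e+02 -2.40410e+02  1.31000e-01] 58.77 rel [-179.405 -120.47    -0.263]
[634.11108406 -32.21275775  12.78069631] [3.14158093e+00 4.29058841e-04 3.07572365e+00] [-0.97653882  0.55205472  0.4208623 ]
```

View pics/side_db.png

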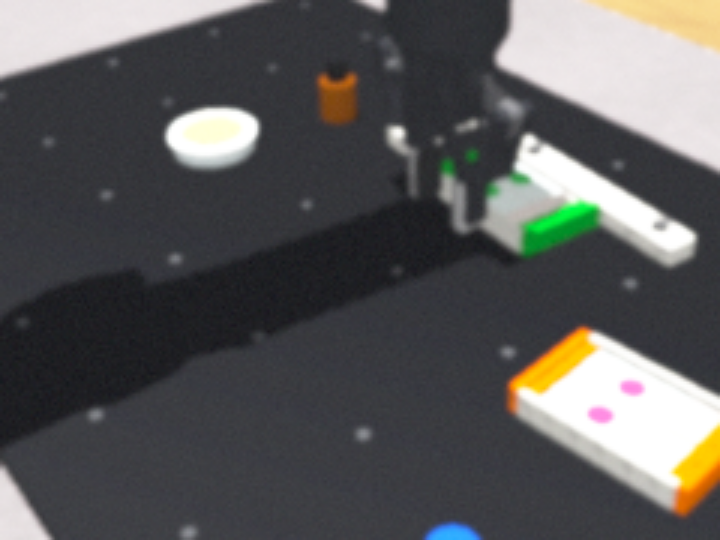

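move_arm(increments=[[[-1,0,0,0,40],[-1,0,0,0,40],[0,0,0,0,40]]])

```text
t: 11.88
eef_pos: [634.5, -32.2, 12.6]
ee_rot: [3.141, -0.003, 3.076]
force: [-4.8, 0.6, 5.0]
grip_width: 39.8
```

move_arm(increments=[[[-1,0,0,0,40],[-1,0,0,0,40],[0,0,0,0,40]]])

```text
t: 12.25
eef_pos: [634.5, -32.2, 12.4]
ee_rot: [3.141, -0.008, 3.075]
force: [-10.5, 0.6, 7.1]
grip_width: 40.1
```

move_arm(increments=[[[5,0,0,0,40],[10,0,0,0,40],[15,0,0,0,40],[0,0,-25,0,40],[0,-10,-35,0,20],[0,-35,-20,0,0],[0,-35,0,0,0],[0,-35,0,0,0],[0,0,0,0,0],[0,0,0,0,0]]])

```text
t: 13.5
eef_pos: [600.0, -144.3, 92.6]
ee_rot: [3.141, -0.0, 3.076]
force: [-0.2, 1.3, 1.0]
grip_width: 0.1
```

```bash
cat > look2.py <<'E'
from h import *
import sys
tag=sys.argv[1]
ST={'top':[717.1,46.8,-.066],'side':[715.7,47.1,-.064]}
for c in("top","side"):
    p,d=bot.read_camera(c); cv2.imwrite(f"pics/{c}_{tag}.png",p[:,:,::-1])
    cr=p[110:290,150:390] if c=='side' else p[100:280,180:420]
    cv2.imwrite(f"pics/{c}_{tag}b.png",cv2.resize(cr[:,:,::-1],None,fx=3,fy=3,interpolation=cv2.INTER_CUBIC))
    # green ends: hue mask, centroids of two components back-projected at z=26ish
    hsv=cv2.cvtColor(p,cv2.COLOR_RGB2HSV); m=((hsv[...,0]>45)&(hsv[...,0]<80)&(hsv[...,1]>140)&(hsv[...,2]>80)).astype(np.uint8)
    n,l,s,ce=cv2.connectedComponentsWithStats(m)
    for i in range(1,n):
        if s[i,4]>12:
            b=back(bot.calibration(c),ce[i],26); print(c,'green',s[i],ce[i].round(1),'rel',rel(np.array(ST[c]),np.array([b[0],b[1],0])).round(1)[:2])
s=bot.get_state();print(s['eef_pos'],s['ee_rot'],s['force'],'rel',rel(np.array(ST['top']),np.r_[s['eef_pos'][:2],0]))
E
python3 look2.py e
```

```text
top green [254 146   9  22 106] [258.  156.5] rel [-35.5 -52.2]
top green [271 153   4   4  13] [272.8 154.5] rel [-21.3 -90.9]
top green [288 154   8  18  80] [291.5 161.4] rel [ -30.2 -144.6]
side green [273 168  24   9 106] [284.9 172.2] rel [-36.9 -52.8]
side green [304 188  25  18 245] [316.1 195.7] rel [ -43.6 -157.2]
[ 600.42582274 -143.32659485   92.60478802] [ 3.14048589e+00 -2.28799008e-04  3.07796693e+00] [ 0.40565409 -0.18180503 -0.75625876] rel [-1.03880906e+02 -1.97407556e+02  6.60000000e-02]
```

View pics/top_eb.png

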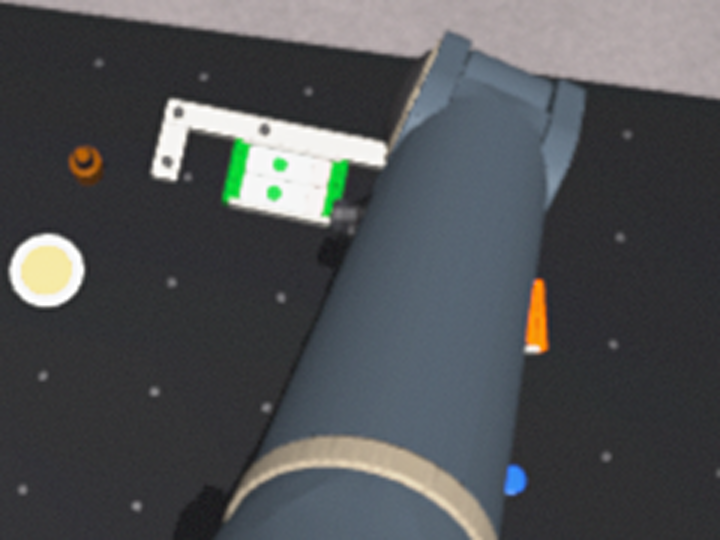

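View pics/side_eb.png

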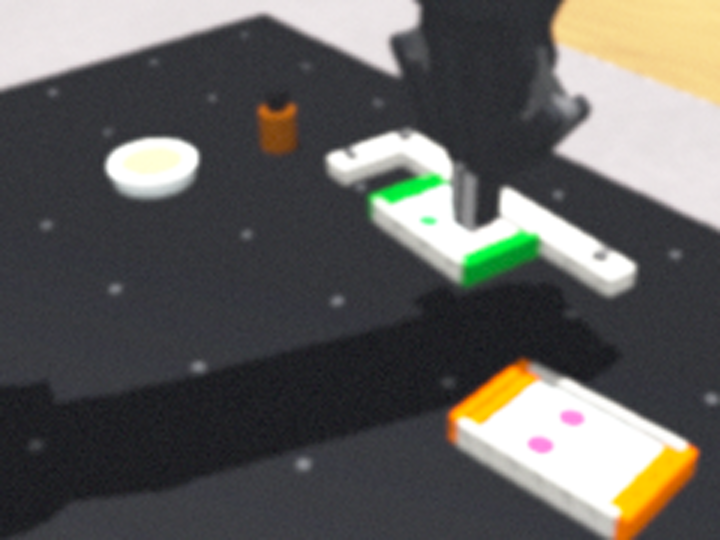

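move_arm(increments=[[[-20,0,0,0,0],[-25,0,0,0,0],[-20,0,0,0,0],[-5,0,20,0,0],[0,0,25,0,0],[0,0,20,0,0],[0,0,10,0,0],[0,0,3.5,0,0],[0,0,0,0,0]]])

```text
t: 14.72
eef_pos: [670.5, -149.9, 14.6]
ee_rot: [-3.142, 0.001, 3.076]
force: [-0.3, 0.1, 0.6]
grip_width: -0.2
```

```bash
python3 look2.py f
```

```text
top green [254 146   9  22 107] [258.  156.5] rel [-35.6 -52.2]
top green [271 153   4   4  14] [272.7 154.5] rel [-21.5 -90.5]
top green [289 154   4  15  29] [290.4 161.2] rel [ -30.2 -141.5]
top green [269 162   4   4  13] [270.6 163.6] rel [-48.2 -90. ]
side green [273 168  24   9 106] [284.9 172.2] rel [-36.9 -52.8]
side green [305 188  25  18 250] [316.4 195.6] rel [ -42.8 -157.2]
[ 670.86611236 -150.01451392   15.13741182] [-3.14149004e+00  1.56675423e-03  3.07563674e+00] [-0.2527314   0.02701486  0.70818518] rel [-3.31528974e+01 -1.99435229e+02  6.60000000e-02]
```

View pics/side_fb.png

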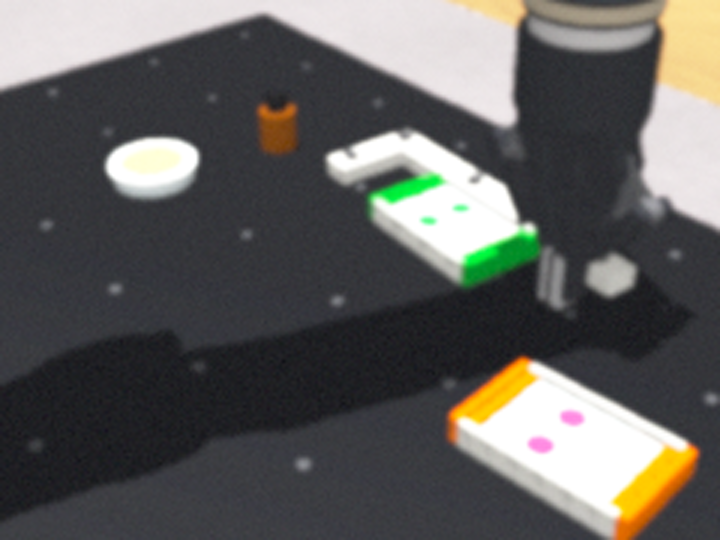

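move_arm(increments=[[[0,10,0,0,0],[0,10,0,0,0],[0,6,0,0,0],[0,5,0,0,0],[0,5,0,0,0],[0,5,0,0,0],[0,5,0,0,0],[0,5,0,0,0],[0,5,0,0,0],[0,5,0,0,0]]])

```text
t: 16.08
eef_pos: [674.3, -88.6, 14.3]
ee_rot: [3.142, -0.0, 3.076]
force: [-0.2, -1.8, 0.7]
grip_width: 0.1
```

```bash
python3 look2.py g
```

```text
top green [244 145  10  21 107] [248.4 154.9] rel [-36.4 -25.7]
side green [269 163  20   9  69] [278.9 167.3] rel [-34.5 -28.3]
side green [296 185  10  14 105] [300.5 191.8] rel [ -58.4 -129.5]
[674.41991981 -87.69512206  14.26711571] [ 3.14071352e+00 -3.90988665e-05  3.07681904e+00] [-0.88513259  0.46731453 -0.17913492] rel [-3.37169217e+01 -1.37017139e+02  6.60000000e-02]
```

View pics/side_gb.png

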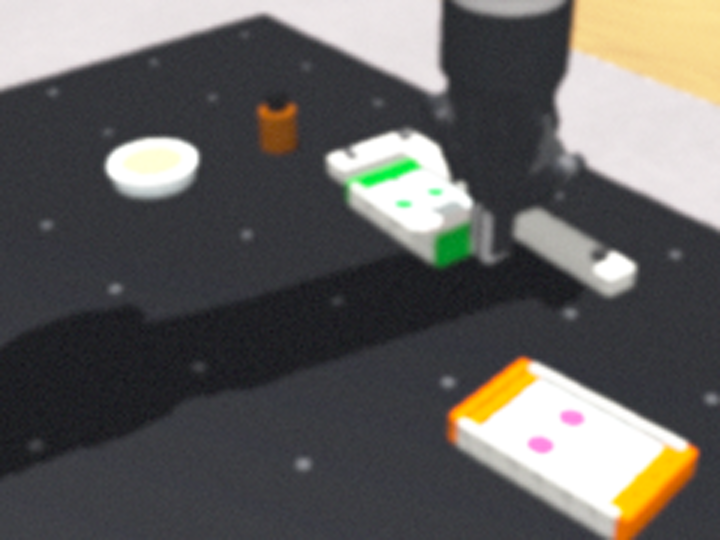

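move_arm(increments=[[[0,4,0,0,0],[0,4,0,0,0],[0,3,0,0,0],[0,2,0,0,0],[0,2,0,0,0],[0,1,0,0,0],[0,1,0,0,0]]])

```text
t: 17.05
eef_pos: [675.4, -72.0, 14.3]
ee_rot: [-3.142, 0.0, 3.076]
force: [-0.2, -0.6, -0.1]
grip_width: -0.1
```

move_arm(increments=[[[0,1,0,0,0],[0,1,0,0,0],[0,1,0,0,0],[0,0,0,0,0]]])

```text
t: 17.55
eef_pos: [675.6, -68.8, 14.3]
ee_rot: [3.141, -0.0, 3.076]
force: [-0.7, -0.6, 0.4]
grip_width: -0.2
```

move_arm(increments=[[[0,1,0,0,0],[0,1,0,0,0],[0,0,0,0,0]]])

```text
t: 17.92
eef_pos: [675.4, -68.3, 14.3]
ee_rot: [-3.14, -0.0, 3.075]
force: [0.5, -3.4, 0.9]
grip_width: 0.2
```

move_arm(increments=[[[0,1,0,0,0],[0,1,0,0,0],[0,0,0,0,0]]])

```text
t: 18.3
eef_pos: [675.2, -68.1, 14.3]
ee_rot: [-3.138, -0.001, 3.074]
force: [-1.5, -7.3, 0.5]
grip_width: 0.3
```

```bash
python3 look2.py h
```

```text
top green [237 143   9  22  85] [241.7 153.5] rel [-36.4  -6.8]
side green [265 161  19   7  46] [274.2 164.2] rel [-34.3 -11.2]
side green [289 182  11  13 109] [294.1 187.8] rel [ -59.5 -111.5]
[675.24626346 -68.10566615  14.27798524] [-3.13833464e+00 -5.96527387e-04  3.07392824e+00] [-0.95760284 -7.05950064  0.22875006] rel [-3.41843428e+01 -1.17415834e+02  6.60000000e-02]
```

View pics/top_hb.png

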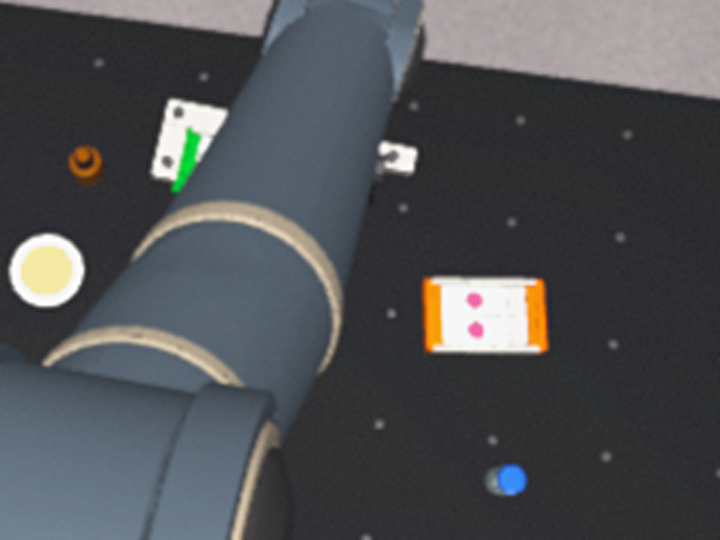

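move_arm(increments=[[[0,-6,0,0,0],[0,-12,0,0,0],[0,-15,0,0,0],[0,0,-30,0,0],[0,0,-40,0,0],[25,-10,-20,0,20],[30,0,0,0,40],[25,0,0,0,40],[25,0,0,0,40],[25,0,0,0,40]]])

```text
t: 19.65
eef_pos: [542.5, -99.9, 104.5]
ee_rot: [3.141, 0.001, 3.075]
force: [-0.2, 0.4, 0.5]
grip_width: 40.0
```

move_arm(increments=[[[30,-20,0,0,40],[30,-20,0,0,40],[0,0,0,0,40]]])

```text
t: 20.02
eef_pos: [478.3, -137.4, 104.4]
ee_rot: [3.142, -0.001, 3.071]
force: [0.8, 0.4, -0.1]
grip_width: 39.8
```

```bash
python3 look2.py i; python3 -c "
from h import *
for c in('top','side'):
    p=cv2.imread(f'pics/{c}_i.png')[:,:,::-1]
    print(c)
    b=back(bot.calibration(c),(0,0),10)
"
```

```text
top green [237 143   9  21  82] [241.7 153.5] rel [-36.2  -6.9]
top green [255 150   4   4  13] [256.4 151.4] rel [-22.  -44.9]
top green [271 150   8  22 103] [274.7 160.2] rel [-36.4 -99. ]
top green [253 159   4   4  14] [254.3 160.5] rel [-48.8 -44.7]
side green [277 161   7   4  19] [279.5 162.2] rel [-20.  -10.9]
side green [289 178  24  17 223] [300.3 185.4] rel [ -44.2 -111.6]
[ 481.37248483 -135.67317426  104.67998666] [3.14123255e+00 1.46573147e-03 3.07476373e+00] [ 0.25895254  0.72149575 -0.03063191] rel [-2.23179799e+02 -1.97622615e+02  6.60000000e-02]
top
side
```

View pics/top_ib.png

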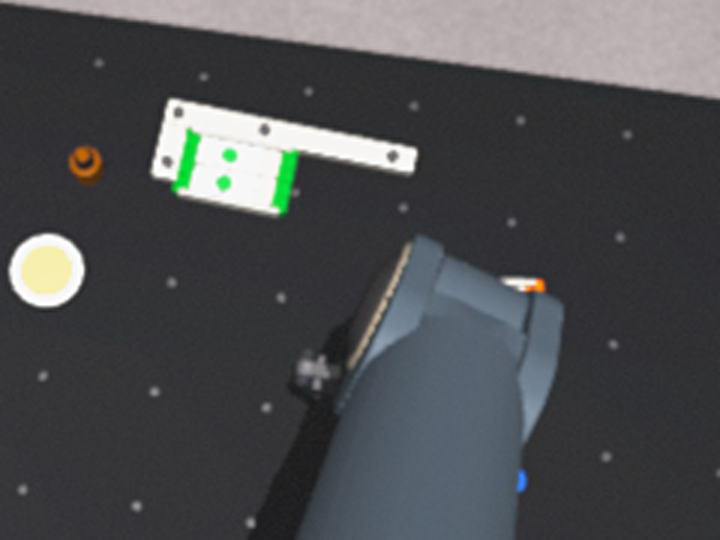

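View pics/side_ib.png

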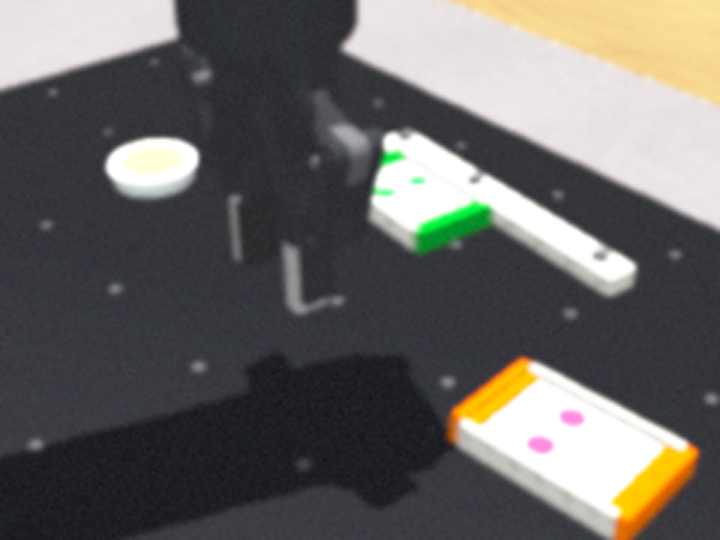

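move_arm(increments=[[[-10,30,0,0,40],[-20,30,0,0,40],[-20,30,0,0,40],[-20,30,0,0,40],[-20,23,0,0,40],[-10,0,20,0,40],[0,0,30,0,40],[0,0,25,0,40],[0,0,10,0,40],[0,0,0,0,40]]])

```text
t: 21.38
eef_pos: [590.3, 1.3, 18.8]
ee_rot: [3.141, -0.001, 3.076]
force: [0.7, -0.9, 0.1]
grip_width: 39.9
```

```bash
python3 look2.py j
```

```text
side green [272 161  12   5  30] [277.3 163.1] rel [-26.2 -11.4]
side green [289 178  24  17 222] [300.3 185.4] rel [ -44.2 -111.8]
[591.00521244   1.03558377  20.11067751] [3.14115201e+00 1.75191854e-03 3.07600373e+00] [-0.81341798 -0.82844156  0.94829871] rel [-1.22801994e+02 -5.39809928e+01  6.60000000e-02]
```

View pics/side_jb.png

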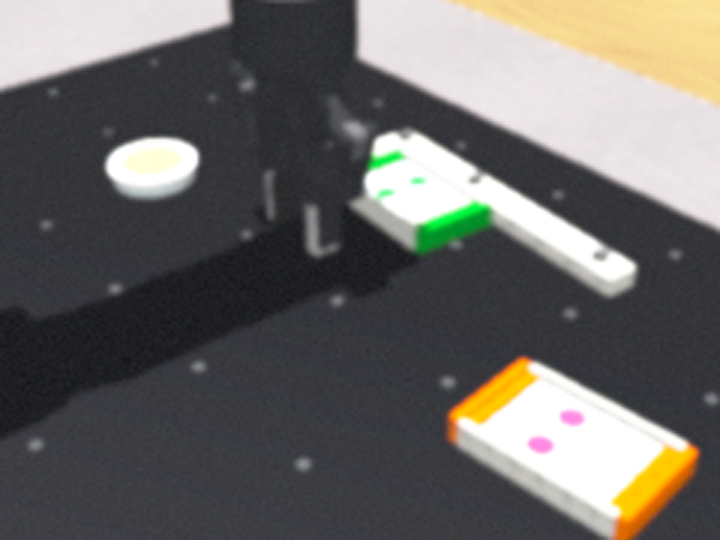

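move_arm(increments=[[[0,0,4,0,40],[0,0,2.5,0,40],[-10,0,0,0,40],[-10,0,0,0,40],[-10,0,0,0,40],[-6,0,0,0,40],[-3,0,0,0,40],[-2,0,0,0,40],[-1,0,0,0,40],[0,0,0,0,40]]])

```text
t: 22.72
eef_pos: [631.8, -1.9, 12.8]
ee_rot: [3.141, -0.0, 3.076]
force: [0.2, 0.1, -0.4]
grip_width: 40.0
```

move_arm(increments=[[[-1,0,0,0,40],[-1,0,0,0,40],[-1,0,0,0,40],[0,0,0,0,40]]])

```text
t: 23.22
eef_pos: [635.0, -2.1, 12.8]
ee_rot: [3.141, 0.0, 3.076]
force: [0.3, 0.0, 0.1]
grip_width: 40.1
```

move_arm(increments=[[[-1,0,0,0,40],[-1,0,0,0,40],[-1,0,0,0,40],[0,0,0,0,40]]])

```text
t: 23.72
eef_pos: [636.5, -2.4, 12.6]
ee_rot: [3.142, -0.003, 3.076]
force: [-5.4, 0.7, 3.7]
grip_width: 40.1
```

move_arm(increments=[[[-1,0,0,0,40],[-1,0,0,0,40],[0,0,0,0,40]]])

```text
t: 24.1
eef_pos: [636.6, -2.3, 12.5]
ee_rot: [3.141, -0.007, 3.076]
force: [-10.0, 1.2, 7.7]
grip_width: 39.7
```

move_arm(increments=[[[0,1,0,0,40],[0,1,0,0,40],[0,0,0,0,40]]])

```text
t: 24.48
eef_pos: [636.6, -2.1, 12.3]
ee_rot: [-3.14, -0.007, 3.074]
force: [-8.8, -2.2, 7.5]
grip_width: 40.4
```

move_arm(increments=[[[4,0,0,0,40],[5,0,0,0,40],[15,0,0,0,40],[20,0,0,0,40],[0,0,-30,0,40],[0,0,-40,0,40],[30,-20,-30,0,40],[30,-40,-20,0,40],[30,-50,0,0,40],[30,-50,0,0,40]]])

```text
t: 25.72
eef_pos: [464.5, -150.2, 133.3]
ee_rot: [3.141, 0.002, 3.077]
force: [1.0, -0.4, -0.3]
grip_width: 39.8
```

move_arm(increments=[[[0,-50,0,0,40],[0,-50,0,0,40],[0,-50,0,0,40],[0,0,0,0,40]]])

```text
t: 26.22
eef_pos: [454.3, -303.3, 133.1]
ee_rot: [-3.139, 0.001, 3.068]
force: [-1.3, -0.0, 1.2]
grip_width: 39.8
```

```bash
python3 look2.py k; python3 - <<'E'
from h import *
# predicted home outline, joint check
for c in('top','side'):
    p=cv2.imread(f'pics/{c}_k.png'); q=cv2.imread(f'pics/{c}0.png')
    k=bot.calibration(c); st={'top':[717.1,46.8,-.066],'side':[715.7,47.1,-.064]}[c]
    S=5; x0,y0=(225,125) if c=='top' else (250,140); im=cv2.resize(p[y0:y0+75,x0:x0+120],None,fx=S,fy=S,interpolation=cv2.INTER_CUBIC)
    co,s=np.cos(st[2]),np.sin(st[2])
    T=lambda P:np.c_[st[0]+co*P[:,0]-s*P[:,1],st[1]+s*P[:,0]+co*P[:,1],P[:,2]]
    top=T(np.array([[0,0,26],[0,-104,26],[-64,-104,26],[-64,0,26.]]))
    u=((proj(k,top)-[x0,y0]+.5)*S).astype(np.int32); cl=im.copy(); cv2.polylines(cl,[u],True,(255,0,255),1)
    cv2.imwrite(f'pics/{c}_kz.png',cl if c=='top' else cl)
E
```

```text
top green [237 143  10  21  83] [241.8 153.1] rel [-35.3  -7. ]
top green [271 150   8  22 103] [274.7 160.2] rel [-36.4 -99. ]
top green [253 159   4   4  13] [254.4 160.4] rel [-48.4 -44.9]
[ 455.42253961 -298.58311356  132.50039239] [ 3.14076988e+00 -2.58556110e-04  3.07496924e+00] [-0.6482981   1.1969343   0.20180843] rel [-2.38328994e+02 -3.61889319e+02  6.60000000e-02]
```

View pics/top_kz.png

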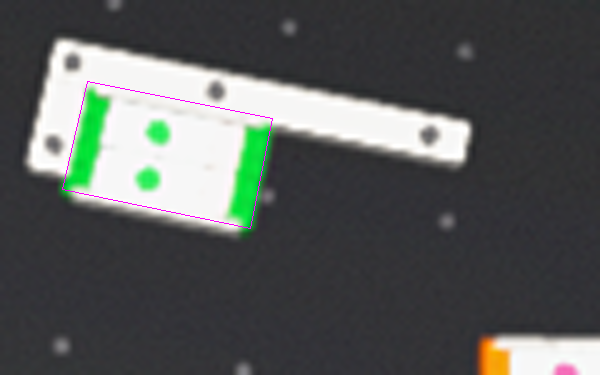

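View pics/side_kz.png

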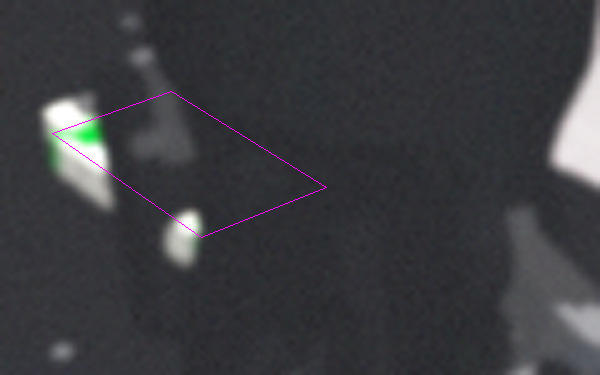

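View pics/top_kb.png

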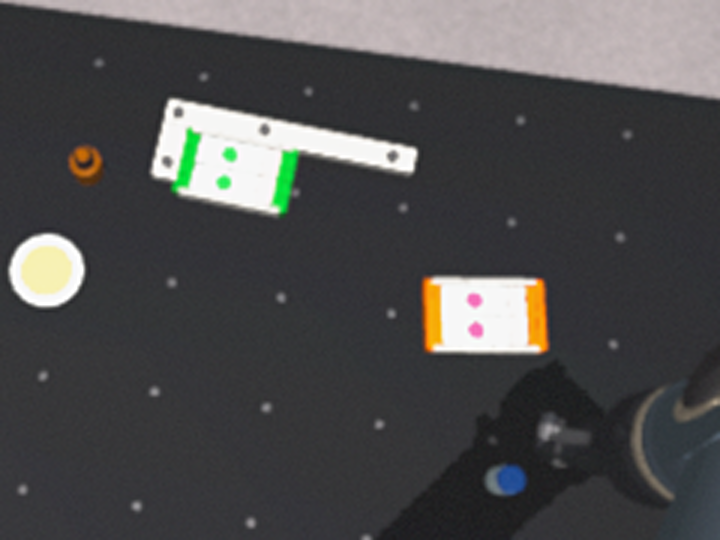

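move_arm(increments=[[[0,0,-30,0,40],[0,30,-40,0,40],[0,50,-30,0,40],[0,50,0,0,40],[0,50,0,0,40],[0,50,0,0,40],[0,50,0,0,40],[0,50,0,0,40],[0,50,0,0,40],[0,50,0,0,40]]])

```text
t: 27.58
eef_pos: [482.7, 133.4, 232.8]
ee_rot: [3.141, -0.0, 3.079]
force: [1.3, -0.6, 0.1]
grip_width: 39.7
```

move_arm(increments=[[[0,50,0,0,40],[0,50,0,0,40],[0,50,0,0,40],[0,50,0,0,40],[0,50,0,0,40],[0,50,0,0,40],[0,50,0,0,40],[0,50,0,0,40],[0,0,0,0,40],[0,0,0,0,40]]])

```text
t: 28.82
eef_pos: [509.0, 529.4, 232.2]
ee_rot: [-3.14, -0.001, 3.078]
force: [0.7, -0.8, -0.1]
grip_width: 39.7
```

```bash
python3 look2.py l; python3 - <<'E'
from h import *
for c in('top','side'):
    p=cv2.imread(f'pics/{c}_l.png'); x0,y0=(225,125) if c=='top' else (240,135)
    cv2.imwrite(f'pics/{c}_lz.png',cv2.resize(p[y0:y0+85,x0:x0+130],None,fx=6,fy=6,interpolation=cv2.INTER_CUBIC))
    print(c,[(n,back(bot.calibration(c),r[0]['at'],10)[:2].round(1)) for n in('orange_carrier','dish','vial','oil_bottle') if (r:=bot.landmark_of(c,n))])
E
```

```text
top green [237 143  10  21  83] [241.8 153.1] rel [-35.3  -7. ]
top green [271 150   8  22 102] [274.7 160.1] rel [-36.2 -99. ]
top green [253 159   4   4  13] [254.4 160.4] rel [-48.4 -44.9]
side green [266 161  18   7  47] [274.5 164. ] rel [-33.4 -11.1]
side green [289 178  24  17 216] [300.7 185.2] rel [ -43.1 -111.6]
[510.47516587 527.98515933 233.00743752] [-3.14079294e+00  2.84757824e-04  3.07507458e+00] [ 0.1862176  -0.814589   -0.09307725] rel [-2.37910138e+02  4.66510178e+02  6.60000000e-02]
top [('orange_carrier', array([ 583.1, -234.2])), ('dish', array([568. , 155.4])), ('vial', array([ 436.5, -266.8])), ('oil_bottle', array([659.7, 126.8]))]
side [('orange_carrier', array([ 578.5, -243.7])), ('dish', array([564.5, 148.8])), ('vial', array([ 435.6, -273.4])), ('oil_bottle', array([672.9, 137.8]))]
```

View pics/side_lz.png

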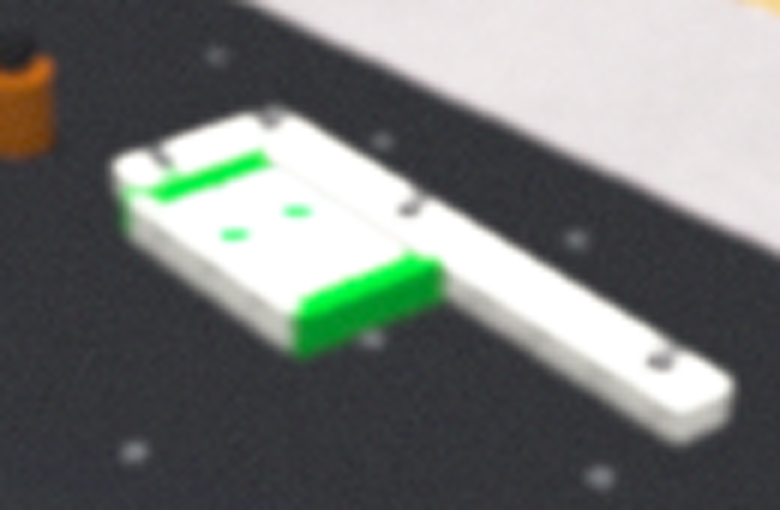

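View pics/top_lz.png

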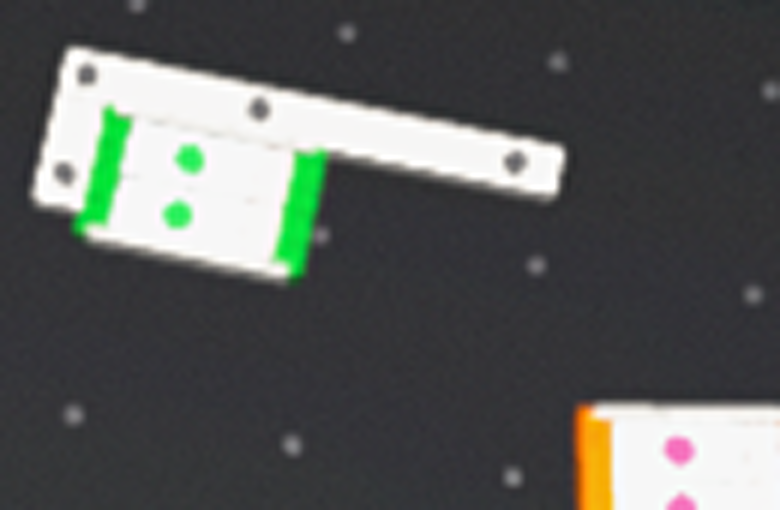

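The side and top close-ups show no dark gap at either fence: the green end is against the short bar, the long side is against the long bar, and the carrier is square. The arm is clear, so I am handing the job in.

```bash
python3 -c "
from station import bot
print(bot.finish_job())"
```

```text
the job is handed in; nothing more can be done
None
```

The green carrier is home in the corner stop, and the job was handed in at about 29 s of the 61 s limit. I only pushed it. Two spread fingertips on its long side squared it and brought it to the long fence. The closed fingers on its far green end then slid it to the short fence, and a last two-finger press seated the long side again.

**Contact:** Each push ended with the tool stalled and the force rising, to about 10 N at the long fence and 7 N at the short one.

**Final pictures:** With the arm clear, both cameras show no visible gap at either fence and the carrier square. The camera check is only good to about 1–2 mm.

**Other objects:** The orange carrier, dish and vial stand where they were in the pictures. The network's position readings for them scatter by up to about 8 mm between looks. For the oil bottle, one side-camera reading was about 14 mm off the first. It looks unmoved in the top pictures after the long-fence push and after the final press, and the tool never came near it.

**Failed checks:** My outline fit of the green carrier failed whenever the gripper was in view. I relied on the green ends, the contact forces and the pictures instead.

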